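# Walk the tube block round to the sampler's reader rail

## Robot

A 6-joint arm with a two-finger parallel gripper is mounted at the origin on the work surface. World frame = base frame: x ahead of the robot, y to its left, z up, the work surface at z = 0. Lengths are in m, angles in rad, forces in N, time in s.
With the tool pointing down it reaches from about 0.25 to 0.775 m from the base axis. Payload 4 kg.
Tool frame: the origin (TCP) lies on the centre line of the jaws, within the pads' length; the fingertips stand 8 mm ahead of it and the grasp point (between the pads) lies 11 mm behind it; z points along the fingers, y is the direction in which the jaws open and shut (so a half turn about z gives the same grasp; the last joint's range is limited). The gripper opens to 94 mm and grips with 3 to 60 N. Pads are 16 mm wide; open, the fingers measure 119 mm over their backs; the gripper's body (75 mm by 177 mm) begins 78 mm behind the grasp point.
Start: joints at [0.998, 0.087, 1.371, -0, 1.684, -0.103], TCP at [0.249, 0.49, 0.214] pointing down, gripper open.
Joint ranges: [-3.1, 3.1], [-0.76, 2.03], [0.27, 2.55], [-1.08, 4.22], [0.17, 2.65], [-2.57, 2.57]. Speed limits (rad/s): [2.79, 2.79, 3.14, 3.14, 3.14, 3.14].

## Interface

Orientations are given as [roll, pitch, yaw] about the fixed x, y, z axes, in that order (R = Rz(yaw) Ry(pitch) Rx(roll)).
In Python, from bench import robot gives the robot as it stands.
- The arm moves only by the shell command python3 -m crank 'ROWS' [OPENING]. ROWS is JSON, a list of rows, each a list of 4 numbers: the shift along the tool's x, y, z scaled (see below), then the turn about the tool's z scaled (see below). A call has exactly 10 rows; each row shifts and turns the commanded pose from where the row before left it, along the tool's axes as they then stand; what a row does not reach is not made up. The controller multiplies each number of a shift by 0.2 m and each number of a turn by pi/2 rad. A row lasts 1/8 s, in which the tool goes at most 62.5 mm and 10.7 degrees, less where a joint would pass 70% of its speed; a pose out of reach is approached as far as the arm can. A call with a number of a shift or a turn outside -1 to 1 is refused whole. A call with a gripper value outside its range is refused whole. OPENING is the gripper command: -1 is fully open, 1 is shut, values between are in proportion, set as the call begins (- or left out, the last holds). The fingers move at their own pace and stop on an object; the grip force is fixed at half the most. Time passes only in rows, so rows that do not move let the fingers close, or fill a call up. It gives the time, the measured TCP pose, the force and the opening at its end, in the units of the state.
- robot.get_obs(): the state, without advancing time (a new reading comes with each control period).
- robot.snapshot(name): name is "scene" or "top" or "wrist"; returns (picture, depth): 400x640x3 uint8, red, green, blue; 400x640 float32, m along the optical axis (not along the pixel's ray), 0 where there is no reading.
- robot.camera_params(name): a dict with "fx", "fy", "cx", "cy" (pixels), "world_from_camera" (4x4, takes a point from camera to world coordinates). Camera axes: x right, y down, z forward; pixel columns grow to the right and rows downward; lengths in m; the calibration is good to about 2 mm. The wrist camera is an equidistant fisheye: a pixel r from the principal point sees the ray r / f radians off the axis. A picture is of the moment at which its call begins: read the wrist's pose just before it. camera_params takes no time and is no camera call; for the wrist camera it gives the pose at the moment of the call.
- robot.close_job(): hands the job in, once; it reports no verdict.
The state is a dict: "time": time; "joint_positions": joint angles; "qvel": joint speeds; "joint_torque": joint torques, N m; "tool_pos": TCP position; "ee_rot": TCP orientation; "wrist_force": force on the tool from outside, world axes, zero at the start; "wrist_torque": the same for the moment, N m; "width": finger opening in m.
Only numpy, scipy, OpenCV 4.12 (cv2) and the standard library are available. Lean on these libraries where they do the work, as an engineer would, in place of code of your own. Each camera call takes 0.05 s, during which the arm holds its last target.

## Task

Without gripping it, push the heavy aluminium tube block round on the sampler deck with the fingers (walking it round by one corner and then another works best) until its blue plate faces the reader rail, then slide it up so that the plate lies flush against the rail, with the whole block in front of the rail. Square it up before it touches: it must not run into the rail askew. Do not lift or tip the block or touch the tube caps in it, and leave everything else on the deck and the table as it stands.

Things in the scene. Friction and masses are not known exactly. Their poses are not given: they have to be found in the camera images.
- deck: The sampler: a fixed grey deck, top 18 mm above the table, reader rail on its right (world -y) side. Origin at table level; x points squarely at the rail, y runs along it, z up. Plate: x -220 to 200, y -180 to 180 mm. Rail's working face at x 130 mm; behind it a white housing 62 mm high and, at x 175, y 125 mm, a column with an arm swung outwards (to x 285 mm), 191 mm high, both from the table.
- fence: The reader rail, the fence: a fixed straight aluminium bar on the deck, 300 mm long (its y), 12 mm thick, 26 mm high over the deck, with a dark window along its working face. Origin on the working face, mid-length, at deck-top level; x points into the rail, away from the free deck.
- fence_face (a point): The middle of the rail's working face at deck-top level (same frame as fence): x points into the rail, y along it, so points in front of the rail have negative x and the free deck top is z = 0.
- block: Aluminium tube block, 4 x 5 wells: 90 (its x) x 110 mm (y), top 49 mm over the deck, 0.7 to 1 kg, on nylon glides 3 mm high at x +-34, y +-42 mm. Its +x side carries the blue plate and a blue line on the top edge. Origin under the centre, z up. A low push of 3 to 8 N slides it; near a corner it also turns; it stops when let be. Starts 45 to 95 degrees anticlockwise from facing the rail. Too wide to grip.
- plate_left (a point): Lower corner of the block's blue-plate side at its +y end: block frame (45, 55, 3) mm.
- plate_right (a point): Lower corner of the block's blue-plate side at its -y end: block frame (45, -55, 3) mm.
- caps: The six coloured tube caps standing 13 mm above the block's top, 16 mm across, in the 2 x 3 inner wells (27 mm in from the sides), fixed in it and moving with it (origin at the centre of the block's top). Not to be touched.
- vial: Bystander on the deck, by the edge away from the rail: amber glass jar 26 mm across, 50 mm high, white cap. Origin under its centre.
- tube_stand: Bystander on the deck, by the edge away from the rail: orange stand 30 x 85 mm (its x, y), with three capped tubes, 60 mm high in all. Origin under its centre.
- dropper: Bystander on the deck near one end of the rail: white dropper bottle with red cap, 26 mm across, 62 mm high. Origin under its centre.
- mouse: Bystander: black computer mouse 105 x 60 mm, 33 mm high, on a round mat on the table to the robot's right. Origin under its centre.
- pen: Bystander: orange pen 140 mm long lying on the open notebook to the robot's left. Origin under its middle.
- slide_box: Bystander: blue slide box 85 x 30 mm, 90 mm high, standing on the table to the left of the deck. Origin under its centre.
- stain: Bystander: amber stain bottle 60 mm across, 135 mm high, on the table to the right of the sampler. Origin under its centre.

How it is judged:
By the outcome, as a careful person would: the job done as asked, in the order asked, and still so for the second after the job is handed in, with the robot touching nothing.
It also fails if it takes over 64 s, if anything falls off the work surface, if the arm or the gripper's body presses on something with over 40 N, if the wrist force passes 120 N, or if a joint passes its speed limit or range.

## Working session

There is one attempt and no reset: what is moved stays moved. The work goes in short steps, Python scripts to look and compute and a shell command to move; the robot and the scene stay as the last step left them, time stands still between calls to the robot, and variables do not carry over. Pictures are saved under pics/ and viewed, and the job is handed in when it is done.

```bash
ls; mkdir -p pics; cat > look.py <<'E'
import sys,cv2,numpy as np
from bench import robot
def snap(name,fn):
    P=robot.camera_params(name); im,d=robot.snapshot(name)
    cv2.imwrite('pics/'+fn+'.png',cv2.cvtColor(im,cv2.COLOR_RGB2BGR)); np.savez('pics/'+fn+'.npz',im=im,d=d,T=P['world_from_camera'],K=[P['fx'],P['fy'],P['cx'],P['cy']])
if __name__=='__main__':
    for n in sys.argv[2:]: snap(n,sys.argv[1]+'_'+n)
    o=robot.get_obs(); print({k:np.round(v,3).tolist() for k,v in o.items()})
E
python3 look.py a top scene
```

```text
pics
{'time': 0.1, 'joint_positions': [0.998, 0.088, 1.372, -0.0, 1.684, -0.103], 'qvel': [-0.0, -0.003, -0.004, 0.001, -0.001, 0.001], 'joint_torque': [0.003, -34.125, -30.33, 0.072, 0.03, -0.0], 'tool_pos': [0.249, 0.49, 0.212], 'ee_rot': [-3.14, -0.0, 2.672], 'wrist_force': [-0.511, 0.919, -0.236], 'wrist_torque': [0.025, 0.003, 0.003], 'width': 0.094}
```

View pics/a_top.png

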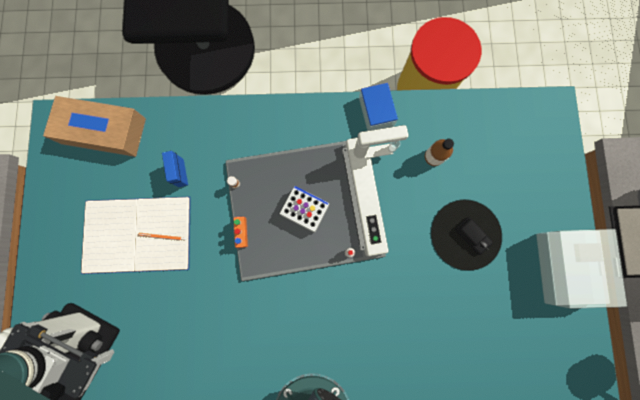

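View pics/a_scene.png

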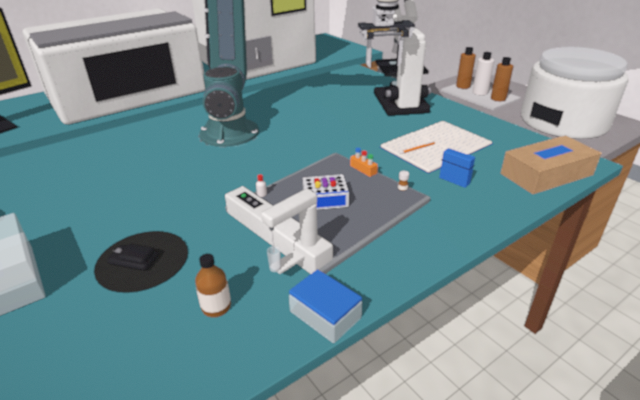

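```bash
python3 - <<'E'
import cv2,numpy as np
z=np.load('pics/a_top.npz');print(z['K'],z['T'].round(4))
im=cv2.cvtColor(z['im'],cv2.COLOR_RGB2BGR)[135:290,215:415]
cv2.imwrite('pics/a_crop.png',cv2.resize(im,None,fx=4,fy=3.87,interpolation=cv2.INTER_CUBIC) if 0 else cv2.resize(im,(774,600),interpolation=cv2.INTER_CUBIC))
E
```

```text
[363.01249511 363.01249511 322.58638274 201.52727867] [[-0.0286 -0.988   0.1519  0.4263]
 [-0.9996  0.0278 -0.0072 -0.0389]
 [ 0.0029 -0.1521 -0.9884  1.0703]
 [ 0.      0.      0.      1.    ]]
```

View pics/a_crop.png

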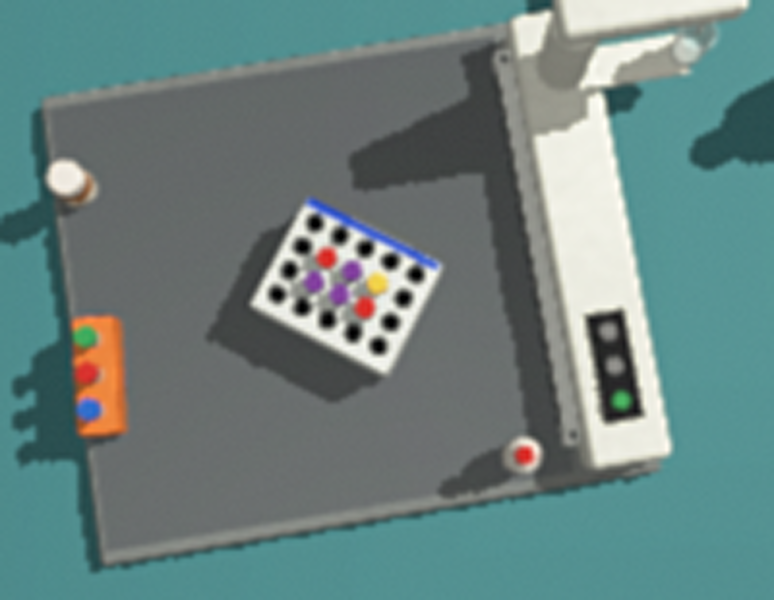

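```bash
cat > geo.py <<'E'
import numpy as np
def px2w(z,u,v,h):
    fx,fy,cx,cy=z['K'];T=z['T']
    r=T[:3,:3]@np.array([(u-cx)/fx,(v-cy)/fy,1]);o=T[:3,3]
    return (o+r*(h-o[2])/r[2])[:2]
def w2px(z,P):
    fx,fy,cx,cy=z['K'];T=np.linalg.inv(z['T']);p=T[:3,:3]@np.asarray(P)+T[:3,3]
    return np.array([p[0]/p[2]*fx+cx,p[1]/p[2]*fy+cy])
E
python3 - <<'E'
import numpy as np
from geo import *
z=np.load('pics/a_top.npz')
c=lambda u,v,h: px2w(z,215+u/3.87-.37,135+v/3.87-.37,h)*1000
pts={'dTL':(45,103,.018),'dBL':(105,563,.018),'dTRmid':(500,28,.018),'railTopFront':(494,52,.044),'railTopFrontB':(566,446,.044),
'bUL(plate left,+y end)':(308,200,.067),'bUR':(441,265,.067),'bLR':(388,377,.067),'bLL':(250,303,.067),'dropper':(524,455,.08),'vial':(68,178,.068),'stand1':(72,320,.05),'stand2':(124,432,.05)}
W={k:c(*p) for k,p in pts.items()}
for k,w in W.items(): print(k,w.round(1))
d=W['railTopFrontB']-W['railTopFront'];print(np.linalg.norm(d),np.degrees(np.arctan2(*(-d)[::-1])))
d=W['dTL']-W['dBL'];print(np.linalg.norm(d),np.degrees(np.arctan2(*d[::-1])))
for a,b in (('bUL(plate left,+y end)','bUR'),('bUR','bLR'),('bLL','bLR'),('bUL(plate left,+y end)','bLL')):
    d=W[b]-W[a];print(a,b,np.linalg.norm(d),np.degrees(np.arctan2(*d[::-1])))
E
```

```text
dTL [717.6 237.1]
dBL [369.  189.1]
dTRmid [ 767.8 -115.7]
railTopFront [ 740.7 -108.5]
railTopFrontB [ 443.9 -149.8]
bUL(plate left,+y end) [626.   32.4]
bUR [575.5 -62.8]
bLR [495.9 -22.5]
bLL [551.8  75.3]
dropper [ 437.9 -116.3]
vial [647.  206.6]
stand1 [545.1 207.1]
stand2 [462.9 168.9]
299.6183209277238 7.91723037080625
351.80959419821653 7.8412919132016
bUL(plate left,+y end) bUR 107.7414612226582 -117.94071379262587
bUR bLR 89.28441434152353 153.1671346113687
bLL bLR 112.66816277800093 -119.76303314314843
bUL(plate left,+y end) bLL 85.74250616580913 149.95825931604094
```

```bash
python3 - <<'E'
import cv2
a=cv2.imread('pics/a_top.png')[280:400,0:200];b=cv2.imread('pics/a_scene.png')[0:160,180:480]
cv2.imwrite('pics/a2.png',cv2.vconcat([cv2.resize(a,(480,288)),cv2.resize(b,(480,256))]))
E
```

```text
(no output)
```

View pics/a2.png

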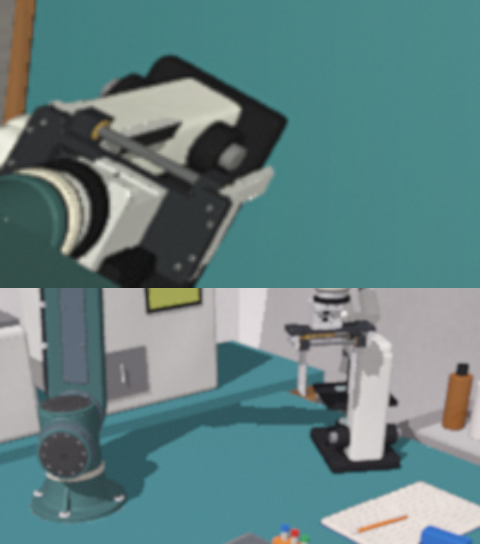

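```bash
python3 -m crank '[[-0.113,-0.223,0,0],[-0.113,-0.223,0,0],[-0.113,-0.223,0,0],[-0.113,-0.223,0,0],[-0.113,-0.223,0,0],[-0.255,-0.021,0,0],[-0.255,-0.021,0,0],[-0.255,-0.021,0,0],[-0.255,-0.021,0,0],[0,0,0,0]]' 1; python3 look.py b top
```

```text
time: 1.35
tool_pos: [0.4246, 0.1312, 0.2121]
ee_rot: [-3.14, -0.002, 2.667]
wrist_force: [-0.5, 1.1, 0.4]
width: 0.0004
{'time': 1.4, 'joint_positions': [0.175, -0.151, 1.604, 0.0, 1.691, -0.924], 'qvel': [0.04, -0.035, 0.017, 0.008, 0.008, 0.003], 'joint_torque': [-0.856, -23.03, -30.54, -0.08, -0.048, -0.035], 'tool_pos': [0.423, 0.132, 0.212], 'ee_rot': [-3.14, -0.002, 2.669], 'wrist_force': [-0.574, 0.407, 0.447], 'wrist_torque': [0.014, 0.024, -0.022], 'width': 0.001}
```

```bash
python3 -m crank '[[-0.17,-0.011,0,0.017],[-0.17,-0.011,0,0],[-0.17,-0.011,0,0],[0,0,0.19,0],[0,0,0.19,0],[0,0,0.19,0],[0,0,0.18,0],[0,0,0,0],[0,0,0,0],[0,0,0,0]]'; python3 look.py c wrist top
```

```text
time: 2.65
tool_pos: [0.5115, 0.0799, 0.0659]
ee_rot: [3.139, 0.004, 2.646]
wrist_force: [-0.9, -0.9, 0.1]
width: 0.0006
{'time': 2.75, 'joint_positions': [0.045, 0.091, 1.667, 0.0, 1.381, -1.03], 'qvel': [-0.004, 0.006, 0.009, -0.001, -0.001, -0.001], 'joint_torque': [0.06, -31.955, -28.053, 0.029, 0.065, 0.001], 'tool_pos': [0.511, 0.08, 0.065], 'ee_rot': [3.14, 0.003, 2.645], 'wrist_force': [0.171, 0.462, -0.497], 'wrist_torque': [0.017, 0.019, -0.048], 'width': 0.001}
```

View pics/c_wrist.png

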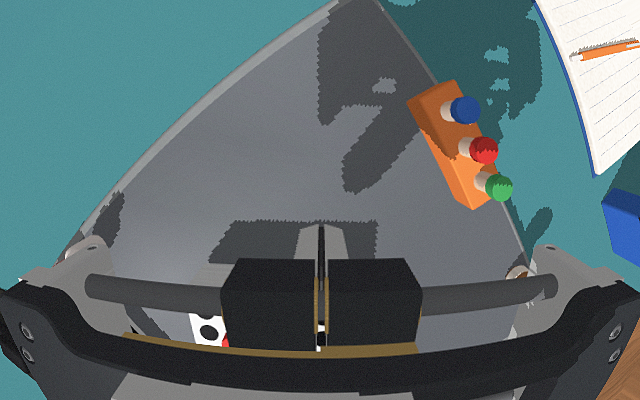

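View pics/c_top.png

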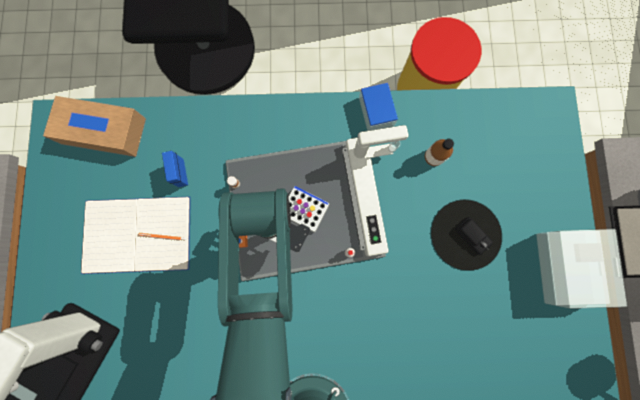

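```bash
python3 -m crank '[[0,0,0.08,0],[0,0,0.08,0],[-0.03,0,0,0],[-0.03,0,0,0],[-0.03,0,0,0],[-0.02,0,0,0],[0,0,0,0],[0,0,0,0],[0,0,0,0],[0,0,0,0]]'; python3 look.py d top;  python3 - <<'E'
import cv2
a=cv2.imread('pics/d_top.png')[155:265,215:375]
cv2.imwrite('pics/d2.png',cv2.resize(a,(800,550),interpolation=cv2.INTER_CUBIC))
E
```

```text
time: 4.0
tool_pos: [0.5293, 0.0691, 0.0315]
ee_rot: [3.141, -0.0, 2.645]
wrist_force: [-0.6, -0.4, -0.6]
width: 0.0003
{'time': 4.05, 'joint_positions': [0.024, 0.16, 1.661, 0.0, 1.32, -1.051], 'qvel': [0.0, -0.001, -0.001, -0.001, -0.001, 0.002], 'joint_torque': [-0.002, -34.156, -27.295, 0.023, 0.073, 0.0], 'tool_pos': [0.529, 0.069, 0.032], 'ee_rot': [3.141, 0.0, 2.645], 'wrist_force': [0.199, -0.403, -0.368], 'wrist_torque': [0.002, 0.05, -0.004], 'width': 0.0}
```

View pics/d2.png

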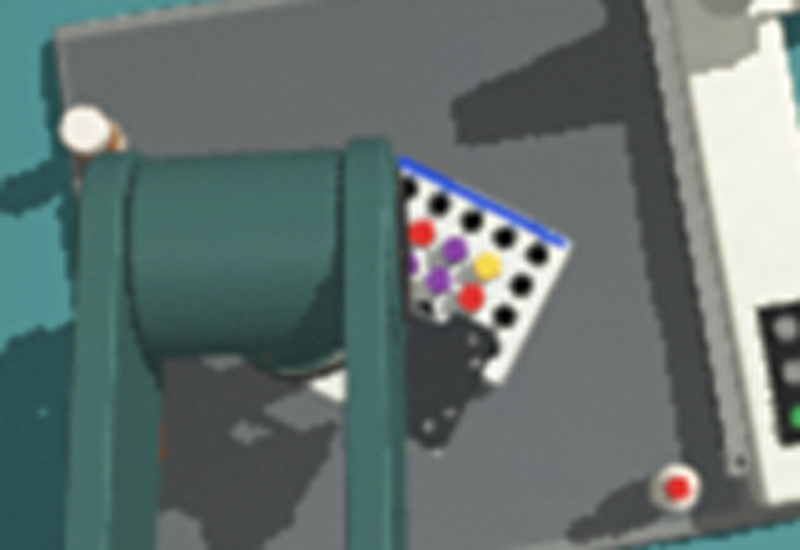

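```bash
python3 -m crank '[[-0.02,0,0,0],[-0.01,0,0,0],[-0.029,0.014,0,0.0333],[-0.029,0.014,0,0.0333],[-0.029,0.014,0,0.0333],[-0.029,0.014,0,0.0333],[-0.029,0.014,0,0.0333],[-0.029,0.014,0,0.0333],[0,0,0,0],[0,0,0,0]]'; python3 look.py e top;  python3 - <<'E'
import cv2
a=cv2.imread('pics/e_top.png')[155:265,215:375]
cv2.imwrite('pics/e2.png',cv2.resize(a,(800,550),interpolation=cv2.INTER_CUBIC))
E
```

```text
time: 5.3
tool_pos: [0.5726, 0.0601, 0.0314]
ee_rot: [3.141, -0.001, 2.332]
wrist_force: [-1.0, 3.7, 0.1]
width: 0.0003
{'time': 5.35, 'joint_positions': [0.005, 0.247, 1.557, 0.002, 1.337, -0.756], 'qvel': [0.002, -0.001, 0.001, 0.002, -0.003, 0.002], 'joint_torque': [-2.509, -37.9, -27.741, -1.268, -0.137, -0.019], 'tool_pos': [0.573, 0.06, 0.031], 'ee_rot': [3.14, -0.001, 2.332], 'wrist_force': [0.008, 4.422, -0.178], 'wrist_torque': [0.763, 0.093, -0.083], 'width': 0.001}
```

View pics/e2.png

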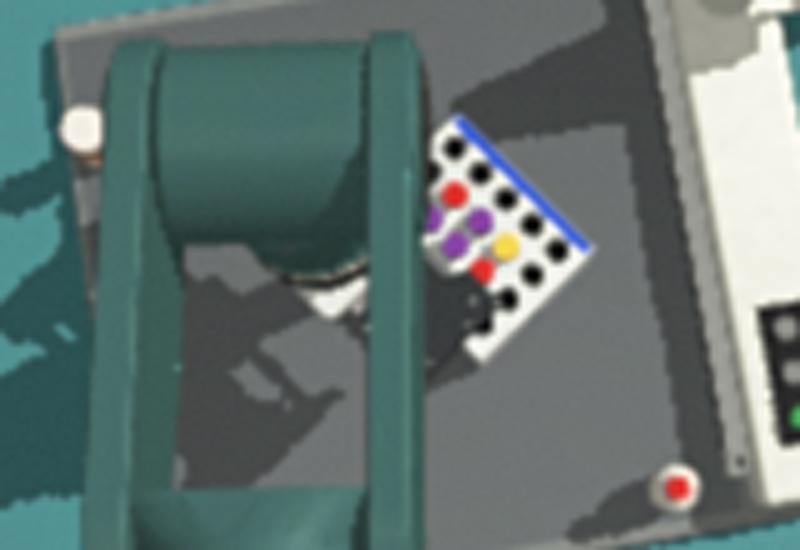

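```bash
cat > blue.py <<'E'
import sys,cv2,numpy as np
from geo import *
z=np.load('pics/%s_top.npz'%sys.argv[1]); im=z['im'].astype(int)
sub=im[155:265,270:385]; R,G,B=sub[...,0],sub[...,1],sub[...,2]
w=np.clip((B-np.maximum(R,G)-40),0,None)
m=(w>15).astype(np.uint8); n,l,s,_=cv2.connectedComponentsWithStats(m,connectivity=8)
k=1+np.argmax(s[1:,4]); v,u=np.nonzero(l==k)
P=np.array([px2w(z,a+270,b+155,.067)*1000 for a,b in zip(u,v)]); W=w[l==k].astype(float)
c=(P*W[:,None]).sum(0)/W.sum(); C=((P-c)*W[:,None]).T@(P-c)/W.sum(); e,V=np.linalg.eigh(C); d=V[:,1]; d=d*np.sign(d[0])
t=(P-c)@d; y=np.degrees(np.arctan2(d[1],d[0]))
print('n',len(u),'yaw of block',y-90,'err vs deck',y-7.85,'len',np.ptp(t), 'ends',c+d*t.max(),c+d*t.min())
c=c+d*(t.max()+t.min())/2
ctr=c-44*np.array([d[1],-d[0]])
r=np.radians(7.85);f=ctr-np.array([592.3,-129.2]);print('centre',ctr,'in fence: x',f@[np.sin(r),-np.cos(r)],'y',f@[np.cos(r),np.sin(r)])
E
python3 blue.py a; python3 blue.py e
```

```text
n 86 yaw of block -29.000104591991857 err vs deck 53.14989540800814 len 103.26816026171184 ends [625.69137514  32.0991524 ] [575.6258127  -58.22112429]
centre [562.17536574   8.27070759] in fence: x -140.29689948630428 y -11.066572648097267
n 91 yaw of block -47.06622582429818 err vs deck 35.08377417570182 len 102.1042561366086 ends [646.79204115  -1.9693603 ] [572.03727723 -71.51793607]
centre [579.44394641  -4.52942189] in fence: x -125.25817497211533 y 4.291941543421749
```

```bash
python3 -m crank '[[-0.032,0.015,0,0.0367],[-0.032,0.015,0,0.0367],[-0.032,0.015,0,0.0367],[-0.032,0.015,0,0.0367],[-0.032,0.015,0,0.0367],[-0.032,0.015,0,0.0367],[-0.032,0.015,0,0.0367],[-0.032,0.015,0,0.0367],[0,0,0,0],[0,0,0,0]]'; python3 look.py f top; python3 blue.py f; python3 - <<'E'
import cv2
a=cv2.imread('pics/f_top.png')[155:265,215:375]
cv2.imwrite('pics/f2.png',cv2.resize(a,(800,550),interpolation=cv2.INTER_CUBIC))
E
```

```text
time: 6.6
tool_pos: [0.6198, 0.0284, 0.0314]
ee_rot: [3.141, 0.001, 1.871]
wrist_force: [0.5, 0.6, -0.8]
width: 0.0004
{'time': 6.65, 'joint_positions': [-0.045, 0.339, 1.44, -0.001, 1.362, -0.345], 'qvel': [-0.001, -0.002, 0.002, -0.002, 0.004, 0.004], 'joint_torque': [-0.218, -42.139, -27.874, -0.048, 0.056, -0.006], 'tool_pos': [0.62, 0.028, 0.031], 'ee_rot': [-3.142, 0.001, 1.871], 'wrist_force': [-0.015, -0.125, -0.304], 'wrist_torque': [0.06, 0.045, -0.002], 'width': 0.001}
n 84 yaw of block -73.60666174723039 err vs deck 8.543338252769617 len 102.60172180790065 ends [659.59453564 -60.20119877] [561.16390259 -89.1584741 ]
centre [597.96110281 -32.46857742] in fence: x -95.05176117487193 y 18.819641236146268
```

View pics/f2.png

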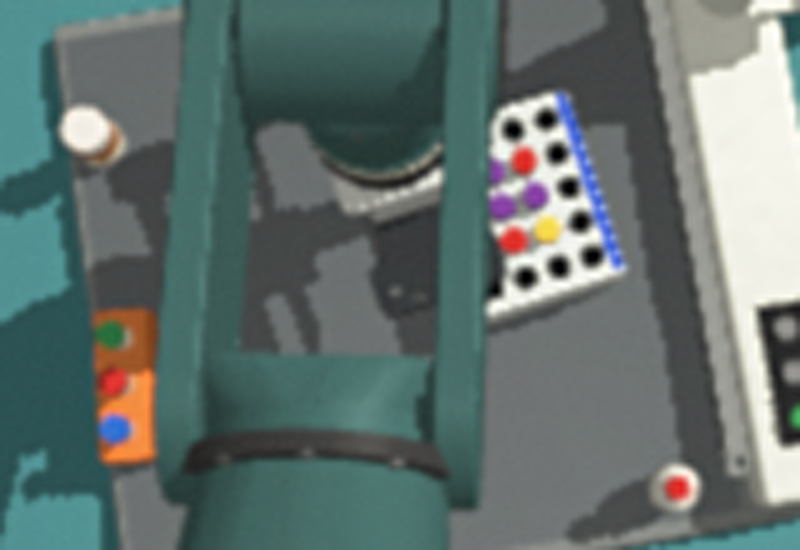

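```bash
python3 -m crank '[[0.05,0,0,0],[0.05,0,0,0],[0,0,0,0.052],[0,0,0,0.052],[0.025,-0.05,0,0],[0.025,-0.05,0,0],[0,-0.05,0,0],[0,0,0,0],[0,0,0,0],[0,0,0,0]]'; python3 -m crank '[[0,0,0,0],[0,0,0,0],[0,0,0,0],[0,0,0,0],[0,0,0,0],[0,0,0,0],[0,0,0,0],[0,0,0,0],[0,0,0,0],[0,0,0,0]]' -0.49; python3 look.py g top wrist; python3 blue.py g
```

```text
time: 7.9
tool_pos: [0.5831, 0.0538, 0.0316]
ee_rot: [3.141, -0.0, 1.707]
wrist_force: [0.2, -0.2, 0.2]
width: 0.0005
time: 9.15
tool_pos: [0.5827, 0.0539, 0.0315]
ee_rot: [3.141, -0.0, 1.707]
wrist_force: [-0.4, 0.4, 0.2]
width: 0.0703
{'time': 9.25, 'joint_positions': [-0.005, 0.267, 1.533, 0.0, 1.342, -0.141], 'qvel': [-0.0, -0.0, 0.0, 0.001, -0.0, 0.001], 'joint_torque': [0.0, -38.969, -27.627, 0.07, 0.027, -0.0], 'tool_pos': [0.583, 0.054, 0.032], 'ee_rot': [3.141, -0.0, 1.707], 'wrist_force': [0.182, -0.123, -0.107], 'wrist_torque': [-0.034, 0.055, -0.018], 'width': 0.07}
n 85 yaw of block -73.60953243318346 err vs deck 8.540467566816544 len 102.60163887013917 ends [659.5913778  -60.19084997] [561.15937359 -89.1431702 ]
centre [597.95937431 -32.45512894] in fence: x -95.06531970789004 y 18.8197657282397
```

```bash
python3 - <<'E'
import cv2
a=cv2.imread('pics/g_top.png')[155:265,215:375]
cv2.imwrite('pics/g2.png',cv2.resize(a,(800,550),interpolation=cv2.INTER_CUBIC))
E
```

```text
(no output)
```

View pics/g2.png

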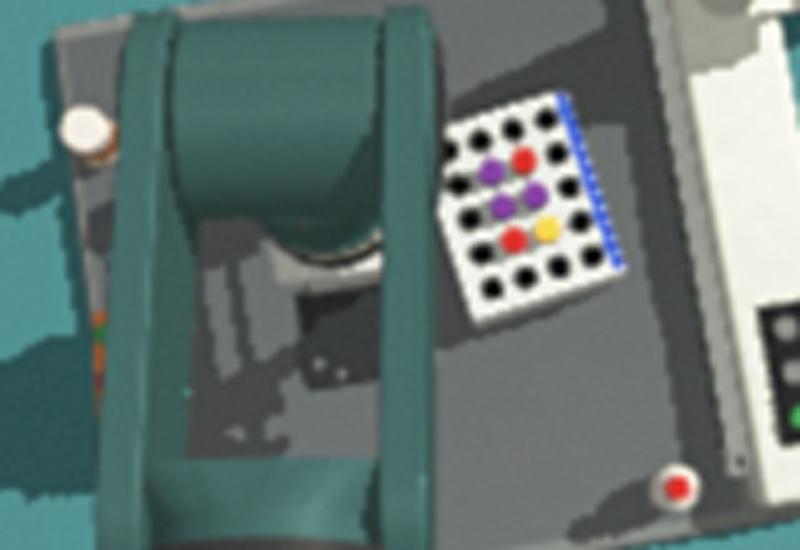

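View pics/g_wrist.png

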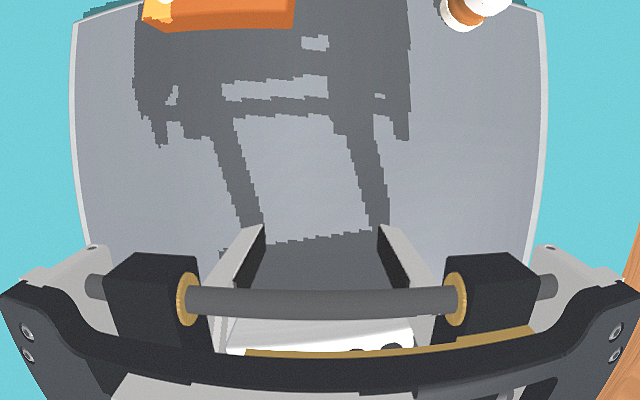

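```bash
python3 -m crank '[[-0.04,0,0,0],[-0.04,0,0,0],[-0.03,0,0,0],[-0.02,0,0,0],[-0.02,0,0,0],[-0.02,0,0,0],[-0.02,0,0,0],[-0.02,0,0,0],[-0.02,0,0,0],[-0.02,0,0,0]]'; python3 look.py h top; python3 blue.py h
```

```text
time: 10.5
tool_pos: [0.5895, 0.0042, 0.0315]
ee_rot: [3.142, -0.0, 1.707]
wrist_force: [0.4, 4.0, 0.1]
width: 0.0701
{'time': 10.55, 'joint_positions': [-0.09, 0.276, 1.521, -0.001, 1.344, -0.225], 'qvel': [0.004, -0.001, 0.002, 0.001, 0.001, 0.012], 'joint_torque': [-1.434, -39.794, -27.384, -0.773, 0.312, 0.135], 'tool_pos': [0.59, 0.003, 0.032], 'ee_rot': [3.141, 0.001, 1.706], 'wrist_force': [1.371, 2.342, 0.131], 'wrist_torque': [0.437, -0.139, 0.144], 'width': 0.07}
n 92 yaw of block -80.7463636375597 err vs deck 1.4036363624402988 len 104.77431129181363 ends [652.54901282 -83.77467766] [ 549.13821736 -100.62293242]
centre [593.768186   -48.77141388] in fence: x -79.47436716972882 y 12.439372915170232
```

```bash
python3 -m crank '[[-0.01,0,0,0],[-0.01,0,0,0],[-0.01,0,0,0],[-0.01,0,0,0],[-0.01,0,0,0],[-0.01,0,0,0],[0,0,0,0],[0,0,0,0],[0,0,0,0],[0,0,0,0]]'; python3 look.py i top scene; python3 blue.py i;  python3 - <<'E'
import cv2
a=cv2.imread('pics/i_top.png')[150:260,255:415]
cv2.imwrite('pics/i2.png',cv2.resize(a,(800,550),interpolation=cv2.INTER_CUBIC))
E
```

```text
time: 11.8
tool_pos: [0.591, -0.0078, 0.0315]
ee_rot: [-3.141, 0.0, 1.707]
wrist_force: [-0.7, 3.0, 1.0]
width: 0.07
{'time': 11.9, 'joint_positions': [-0.109, 0.28, 1.517, -0.001, 1.345, -0.245], 'qvel': [-0.0, 0.001, -0.001, 0.0, 0.0, 0.0], 'joint_torque': [-1.285, -39.128, -28.061, -0.622, -0.493, -0.03], 'tool_pos': [0.591, -0.008, 0.031], 'ee_rot': [-3.141, 0.0, 1.707], 'wrist_force': [-1.847, 1.673, 1.283], 'wrist_torque': [0.422, 0.354, -0.046], 'width': 0.07}
n 88 yaw of block -82.43206357603243 err vs deck -0.2820635760324377 len 103.75165031159746 ends [651.97364808 -96.63903609] [ 549.12573713 -110.30330176]
centre [594.7548191  -59.85443542] in fence: x -68.36044983884297 y 11.903039985985478
```

View pics/i2.png

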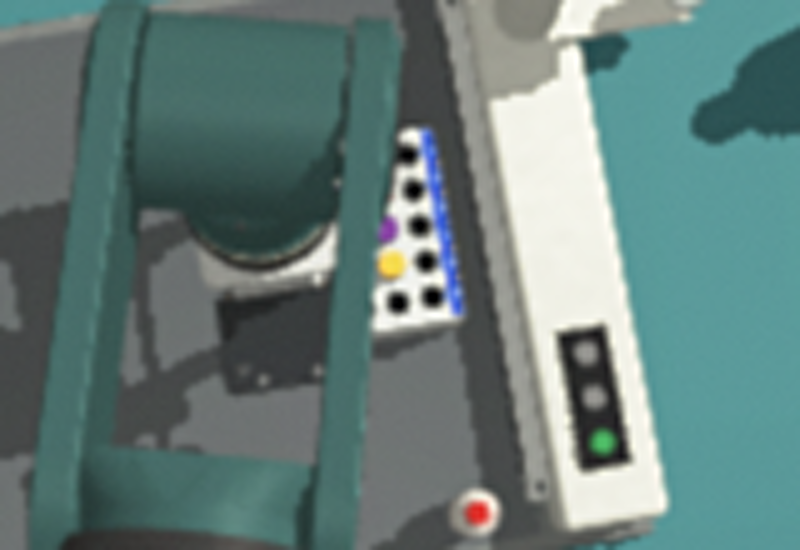

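```bash
python3 - <<'E'
import cv2,numpy as np
from geo import *
z=np.load('pics/a_top.npz'); g=cv2.cvtColor(z['im'],cv2.COLOR_RGB2GRAY).astype(float)
A=np.array([740.7,-108.5]);B=np.array([443.9,-149.8])
n=np.array([.1366,-.9906])
L=[]
for t in np.linspace(.08,.92,60):
    p=A+(B-A)*t
    s=np.arange(-9,9,.25); 
    uv=np.array([w2px(z,[*((p+n*k)/1000),.044]) for k in s],np.float32)
    prof=cv2.remap(g.astype(np.float32),uv[:,0].reshape(1,-1),uv[:,1].reshape(1,-1),cv2.INTER_LINEAR)[0]
    gr=np.clip(np.gradient(prof),0,None); gr[abs(s)>7]=0
    i=np.argmax(gr); w=gr[max(0,i-8):i+9]; k=(w*s[max(0,i-8):i+9]).sum()/w.sum(); L.append(p+n*k)
L=np.array(L); vx,vy,x0,y0=cv2.fitLine(L.astype(np.float32),cv2.DIST_HUBER,0,.01,.01).ravel()
print('angle',np.degrees(np.arctan2(vy,vx)), x0,y0); r=(L-[x0,y0])@[-vy,vx]; print('resid',np.std(r)); m=np.array([592.3,-129.2]); print('offset of line from my mid',([x0,y0]-m)@n)
E
```

```text
angle 7.941977 559.33923 -133.72993
resid 0.3709449641893701
offset of line from my mid -0.015087411499005424
```

```bash
python3 -m crank '[[-0.01,0,0,-0.0015],[-0.01,0,0,0],[-0.01,0,0,0],[-0.01,0,0,0],[-0.01,0,0,0],[-0.01,0,0,0],[-0.01,0,0,0],[-0.01,0,0,0],[0,0,0,0],[0,0,0,0]]'; python3 look.py j top; python3 blue.py j
```

```text
time: 13.15
tool_pos: [0.5934, -0.0238, 0.0315]
ee_rot: [3.141, 0.001, 1.709]
wrist_force: [-0.0, 2.7, 0.8]
width: 0.0702
{'time': 13.2, 'joint_positions': [-0.135, 0.285, 1.51, -0.001, 1.346, -0.273], 'qvel': [0.002, -0.001, -0.003, 0.002, -0.001, 0.0], 'joint_torque': [-1.556, -39.844, -28.028, -0.777, -0.207, -0.002], 'tool_pos': [0.593, -0.024, 0.031], 'ee_rot': [3.141, 0.001, 1.709], 'wrist_force': [-0.133, 2.328, -0.682], 'wrist_torque': [0.458, 0.138, 0.021], 'width': 0.07}
n 89 yaw of block -82.08039713481827 err vs deck 0.06960286518173131 len 104.2630618284511 ends [ 654.65700442 -112.26464021] [ 551.38836398 -126.63036202]
centre [596.96021348 -75.86715636] in fence: x -52.19657063605343 y 11.900748467825135
```

```bash
python3 -m crank '[[-0.005,0,0,0],[-0.005,0,0,0],[-0.005,0,0,0],[-0.005,0,0,0],[-0.005,0,0,0],[-0.004,0,0,0],[-0.004,0,0,0],[-0.002,0,0,0],[0,0,0,0],[0,0,0,0]]'; python3 look.py k top; python3 blue.py k
```

```text
time: 14.45
tool_pos: [0.594, -0.0284, 0.0315]
ee_rot: [-3.142, -0.004, 1.709]
wrist_force: [-1.5, 8.5, 1.3]
width: 0.0702
{'time': 14.5, 'joint_positions': [-0.145, 0.287, 1.507, 0.003, 1.348, -0.284], 'qvel': [0.002, -0.0, -0.001, 0.0, 0.0, 0.001], 'joint_torque': [-5.087, -39.324, -28.464, -2.522, -0.762, -0.102], 'tool_pos': [0.594, -0.028, 0.031], 'ee_rot': [-3.141, -0.003, 1.709], 'wrist_force': [-1.267, 8.786, 1.396], 'wrist_torque': [1.353, 0.269, -0.178], 'width': 0.07}
n 86 yaw of block -81.97807174187466 err vs deck 0.1719282581253374 len 104.25879698828433 ends [ 654.78897989 -116.58279174] [ 551.55038319 -131.13232439]
centre [597.02938973 -80.28810986] in fence: x -47.80759766280897 y 11.365462156778163
```

```bash
python3 -m crank '[[-0.005,0,0,0],[-0.005,0,0,0],[-0.005,0,0,0],[-0.005,0,0,0],[0,0,0,0],[0,0,0,0],[0,0,0,0],[0,0,0,0],[0,0,0,0],[0,0,0,0]]'; python3 look.py l top scene; python3 blue.py l; python3 - <<'E'
import cv2
a=cv2.imread('pics/l_top.png')[150:260,255:415];b=cv2.imread('pics/l_scene.png')[150:290,210:410]
cv2.imwrite('pics/l2.png',cv2.vconcat([cv2.resize(a,(440,302),interpolation=cv2.INTER_CUBIC),cv2.resize(b,(440,297),interpolation=cv2.INTER_CUBIC)]))
E
```

```text
time: 15.75
tool_pos: [0.594, -0.0283, 0.0315]
ee_rot: [-3.141, -0.011, 1.71]
wrist_force: [-2.9, 17.9, 3.5]
width: 0.07
{'time': 15.85, 'joint_positions': [-0.149, 0.288, 1.506, 0.01, 1.351, -0.29], 'qvel': [-0.001, -0.001, -0.001, -0.002, -0.001, -0.001], 'joint_torque': [-10.194, -38.343, -29.013, -5.156, -1.632, -0.285], 'tool_pos': [0.594, -0.028, 0.032], 'ee_rot': [-3.141, -0.011, 1.71], 'wrist_force': [-2.809, 17.656, 3.739], 'wrist_torque': [2.764, 0.437, -0.31], 'width': 0.07}
n 80 yaw of block -82.0879302628158 err vs deck 0.0620697371842045 len 98.09507317694252 ends [ 648.69917623 -117.55362232] [ 551.53792031 -131.05672309]
centre [594.06180745 -80.72403125] in fence: x -47.781073999148994 y 8.366150809864
```

View pics/l2.png

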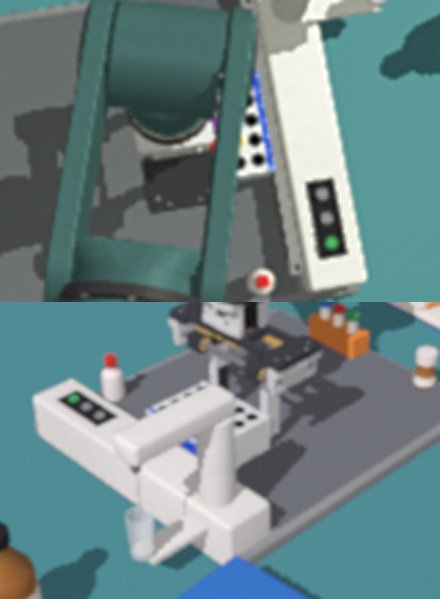

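```bash
python3 -m crank '[[0.01,0,0,0],[0.01,0,0,0],[0.02,0,0,0],[0.05,0,0,0],[0.05,0,0,0],[0.1,0,0,0],[0,0,-0.25,0],[0,0,-0.25,0],[0,0,-0.25,0],[0,0,0,0]]'; python3 -m crank '[[0.2,0,0,0],[0.25,0,0,0],[0.25,0,0,0],[0.25,0,0,0],[0.15,0,0,0],[0,0,0,0],[0,0,0,0],[0,0,0,0],[0,0,0,0],[0,0,0,0]]';python3 look.py m top scene; python3 blue.py m; python3 - <<'E'
import cv2
a=cv2.imread('pics/m_top.png')[135:290,215:415];b=cv2.imread('pics/m_scene.png')[130:290,210:430]
cv2.imwrite('pics/m2.png',cv2.hconcat([cv2.resize(a,(400,310),interpolation=cv2.INTER_CUBIC),cv2.resize(b,(400,310),interpolation=cv2.INTER_CUBIC)]))
E
```

```text
time: 17.1
tool_pos: [0.5909, 0.0141, 0.1878]
ee_rot: [3.13, 0.002, 1.71]
wrist_force: [-0.3, 0.6, -0.3]
width: 0.0701
time: 18.35
tool_pos: [0.5581, 0.2305, 0.1816]
ee_rot: [3.141, -0.0, 1.708]
wrist_force: [-0.0, 0.7, -0.1]
width: 0.07
{'time': 18.45, 'joint_positions': [0.298, 0.215, 1.289, 0.0, 1.637, 0.161], 'qvel': [0.002, 0.002, 0.001, -0.0, 0.001, -0.001], 'joint_torque': [-0.05, -39.275, -30.112, 0.073, 0.004, -0.0], 'tool_pos': [0.558, 0.231, 0.182], 'ee_rot': [3.141, -0.0, 1.708], 'wrist_force': [-0.453, 1.033, -0.508], 'wrist_torque': [-0.042, 0.028, 0.049], 'width': 0.07}
n 86 yaw of block -82.09711176158112 err vs deck 0.05288823841888668 len 104.25645692212177 ends [ 654.8055778 -116.7330139] [ 551.53929308 -131.06770089]
centre [597.12267847 -80.31824592] in fence: x -47.765002625172336 y 11.45376069648002
```

View pics/m2.png

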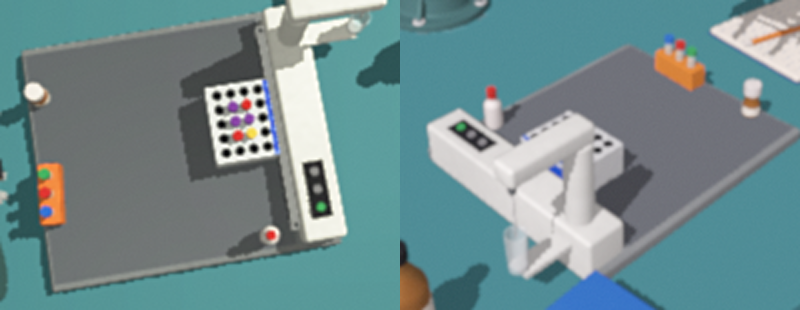

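View pics/m_top.png

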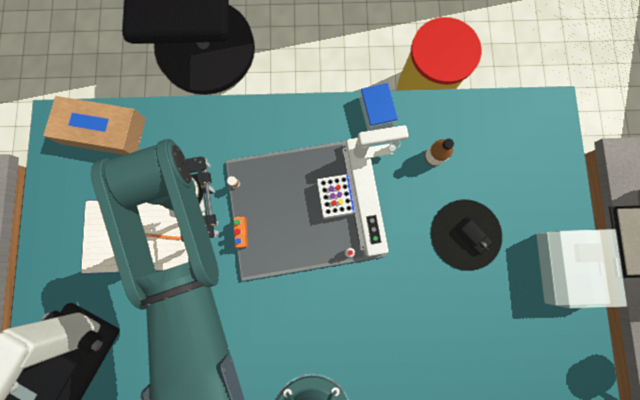

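```bash
python3 - <<'E'
import cv2,numpy as np
from geo import *
z=np.load('pics/m_top.npz'); im=z['im'].astype(np.float32)
r=np.radians(7.94); n=np.array([np.sin(r),-np.cos(r)]); e=np.array([np.cos(r),np.sin(r)]); M=np.array([592.3,-129.2])
def prof(y,s,h,ch):
    uv=np.array([w2px(z,[*((M+e*y+n*k)/1000),h]) for k in s],np.float32)
    return cv2.remap(ch,uv[:,0].reshape(1,-1),uv[:,1].reshape(1,-1),cv2.INTER_LINEAR)[0]
s=np.arange(-110,20,.5); g=im[...,0].copy()
R=np.mean([prof(y,s,.067,im[...,0].copy()) for y in np.linspace(-35,55,60)],0)
B=np.mean([prof(y,s,.067,im[...,2].copy()) for y in np.linspace(-35,55,60)],0)
for a in list(range(0,60,2))+list(range(190,260,2)): print(s[a],int(R[a]),int(B[a]))
E
```

```text
-110.0 72 74
-109.0 72 74
-108.0 72 74
-107.0 72 74
-106.0 71 74
-105.0 71 74
-104.0 71 73
-103.0 71 73
-102.0 71 73
-101.0 70 73
-100.0 70 72
-99.0 69 72
-98.0 68 71
-97.0 68 70
-96.0 67 69
-95.0 67 69
-94.0 70 72
-93.0 81 81
-92.0 101 99
-91.0 127 124
-90.0 158 152
-89.0 190 183
-88.0 217 210
-87.0 233 226
-86.0 239 233
-85.0 240 235
-84.0 239 233
-83.0 233 228
-82.0 222 216
-81.0 206 200
-15.0 103 99
-14.0 111 105
-13.0 124 118
-12.0 139 134
-11.0 155 153
-10.0 167 173
-9.0 173 191
-8.0 165 205
-7.0 146 214
-6.0 122 220
-5.0 101 222
-4.0 88 222
-3.0 86 219
-2.0 97 213
-1.0 115 202
0.0 131 186
1.0 142 172
2.0 148 160
3.0 152 152
4.0 153 147
5.0 152 144
6.0 150 142
7.0 147 140
8.0 143 136
9.0 139 131
10.0 138 130
11.0 143 133
12.0 154 142
13.0 170 156
14.0 189 174
15.0 209 194
16.0 225 211
17.0 235 223
18.0 241 230
19.0 243 233
```

```bash
python3 -c "
from bench import robot
print(robot.close_job())"
```

```text
the job is handed in; nothing more can be done
None
```

I turned the block clockwise by about 53° in all and slid it up to the rail, and handed the job in at about 18.5 s.

- **How it was moved:** I used one push with the fingers shut on the back side near a corner. Two spread fingers then squared it up about 20 mm before the rail and slid it in slowly. I never gripped or lifted it, and as far as the pictures show, I never touched the caps.
- **Contact with the rail:** On the last push the force rose from about 9 N to 18 N with no further movement, so the block is seated against the rail.
- **Final picture, arm clear:** The block is within about 0.1° of the rail. Its front edge is at 0 mm and its back edge at −90 mm from the rail face. The whole block is in front of the rail, centred about 11 mm to the +y side of the rail's middle.
- **Disagreeing check:** The coarser blue-line measure put the block's centre at −47.8 mm instead of −45 mm. I put this down to the blue line being set in from the edge, because the edge profile and the force both showed it flush.
- **Other objects:** I compared them only by eye, and those I could see stand as before. The arm partly hid the notebook and pen in the last picture.

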